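# Find and press the concealed catch of a jewelry box

## Task

One of the four carved inlays in the flat front deck of the jewelry box is a concealed catch: feel across them with closed fingertips, without leaning hard on the wood, and press the one that gives fully home, so that the hidden drawer slides out of the back. Leave catch pressed and drawer out and take the hand away; do not lift the lid, do not touch the drawer, and leave the doorknob, the mirror and the two caps where they lie.

Things in the scene. Friction and masses are not known exactly. Their poses are not given: they have to be found in the camera images.
- jewelry_box: mahogany jewelry box fixed to the table between corner cleats, 200 (x) x 290 (y) x 100 mm tall; origin at the centre of its underside on the table, z up, x towards its back. Its flat front deck, 80 mm deep (x = -100 to -20 mm), lies 100 mm above the table; in it, in a row along y at x = -60 mm, sit four square carved inlays that look alike, at y = +93, +31, -31, -93 mm
- inlay_1 (a point): centre of the face of the first (farthest to the box's +y) inlay of the row, 98.5 mm above the table, in an opening 46 x 46 mm, 1.5 mm below the deck; axes as the box; the point stays when the inlay is pressed. Any one of the four may be the catch, the others are rigid; they cannot be told apart by eye
- inlay_2 (a point): centre of the face of the second inlay of the row, 98.5 mm above the table, in an opening 46 x 46 mm, 1.5 mm below the deck; axes as the box; the point stays when the inlay is pressed. Any one of the four may be the catch, the others are rigid; they cannot be told apart by eye
- inlay_3 (a point): centre of the face of the third inlay of the row, 98.5 mm above the table, in an opening 46 x 46 mm, 1.5 mm below the deck; axes as the box; the point stays when the inlay is pressed. Any one of the four may be the catch, the others are rigid; they cannot be told apart by eye
- inlay_4 (a point): centre of the face of the fourth (farthest to the box's -y) inlay of the row, 98.5 mm above the table, in an opening 46 x 46 mm, 1.5 mm below the deck; axes as the box; the point stays when the inlay is pressed. Any one of the four may be the catch, the others are rigid; they cannot be told apart by eye
- catch (a joint): how far the concealed catch (the one movable inlay) is pressed in, m: 0 = at rest, 0.005 = fully home against its stop. It moves straight down, resists with about 3.5 N all the way, has no spring and stays where it is left
- hidden_drawer (a joint): how far the hidden drawer stands out of the back of the box (along the box's +x), m: 0 = shut, 0.030 = fully out. It is geared to the catch, 6 mm for each mm of press, and stays out when the catch is let go. Its front is 190 mm wide and 44 mm tall, centred 42 mm above the table at the middle of the back face
- lid (a joint): angle of the lid, rad: 0 = shut, grows as it is lifted. Lid 116 x 290 mm, on the rear part of the box's top, front edge 42 mm behind the row of inlay centres, top 8 mm above the deck, hinged at the back; a brass knob 18 mm across stands in its middle (x = +40 mm, y = 0), to 128 mm above the table
- doorknob: bystander: brass doorknob standing on its round rose, 58 mm across, 62 mm tall; origin at the centre of its underside
- cap_table: bystander: chrome hubcap center cap lying dome up on the table, 62 mm across, 18 mm tall; origin at the centre of its underside
- cap_lid: bystander: the other cap, same size, lying on the right-hand (-y) part of the box's lid, at 108 mm height; origin at the centre of its underside
- mirror: bystander: inspection mirror lying on the table, 250 mm long, under 15 mm tall: round mirror 54 mm across centred at x = +100 mm, rubber grip to x = -122 mm; origin on the table near the middle of the handle

How it is judged:
On the way:
1. the concealed catch is pressed home and the hidden drawer is out (value of joint catch above 0.004 m and value of joint hidden_drawer above 0.022 m), for 0.2 s.
At the end, for the whole second after the job is handed in: the catch is pressed in by more than 4 of its 5 mm, the hidden drawer stands out by more than 22 mm at rest, the lid is shut (under 0.05 rad) and the doorknob, mirror and both caps are within 20 mm of where they lay (all of step 1 and velocity of joint hidden_drawer below 0.005 m/s and value of joint lid below 0.05 rad and distance of each of doorknob, cap_table, cap_lid, mirror from where it was at the start of the episode below 0.02 m); the robot touches nothing.
It fails at once if the lid is lifted (over 0.08 rad) (value of joint lid above 0.08 rad).
It fails at once if a bystander is moved by more than 20 mm or lifted (distance of any of doorknob, cap_table, cap_lid, mirror from where it was at the start of the episode above 0.02 m).
It fails at once if the hidden drawer itself is touched (over 0.5 N) (contact force between any of the fingers, the arm and hidden_drawer above 0.5 N).
It fails at once if the robot leans on the wood, or on anything else, with more than 60 N (contact force between any of the fingers, the arm and anything else above 60 N).
It also fails if it takes over 45 s, if anything falls off the work surface, if the arm or the gripper's body presses on something with over 40 N, if the wrist force passes 120 N, or if a joint passes its speed limit or range.

## Robot

A 6-joint arm with a two-finger parallel gripper is mounted at the origin on the work surface. World frame = base frame: x ahead of the robot, y to its left, z up, the work surface at z = 0. Lengths are in m, angles in rad, forces in N, time in s.
With the tool pointing down it reaches from about 0.35 to 0.975 m from the base axis. Payload 4.9 kg.
Tool frame: the origin (TCP) lies midway between the tips of the shut fingers; the grasp point (between the pads) lies ctrl.tcp_to_grasp behind it (ctrl.tcp_to_grasp is the distance from the TCP to the grasp point, in m); z points along the fingers, y is the direction in which the jaws open and shut (so a half turn about z gives the same grasp; the last joint's range is limited). The gripper opens to 85 mm and grips with 20 to 120 N. Pads are 22 mm wide; open, the fingers measure 114 mm over their backs; the gripper's body (76 mm by 85 mm) begins 54 mm behind the grasp point. The pads swing forward as they close: fully open they stand 13 mm farther back than shut.
Start: joints at [-1.33, 0.053, 1.613, -0, 1.476, -0.119], TCP at [0.22, -0.585, 0.231] pointing down, gripper open.
Joint ranges: [-3.01, 3.01], [-1.01, 2.22], [0.06, 2.58], [-1.02, 4.17], [0.09, 2.62], [-3.14, 3.14]. Speed limits (rad/s): [2.57, 2.57, 3.14, 3.14, 3.14, 3.14].

## Interface

Orientations are given as a rotation vector (axis times angle).
In Python, from station import ctrl, get_image, calibration, finish_job, models gives the robot as it stands.
- The arm moves only by the shell command python3 -m creep 'ROWS' [FORCE]. ROWS is JSON, a list of rows, each a list of 7 numbers: the opening, from 0 (shut) to 1 (fully open), then the shift along the tool's x, y, z in m, then the turn, a rotation vector about the tool's x, y, z in degrees. A call has 1 to 20 rows; each row shifts and turns the commanded pose from where the row before left it, along the tool's axes as they then stand; what a row does not reach is not made up. A row lasts 1/10 s, in which the tool goes at most 50 mm and 8.59 degrees, less where a joint would pass 70% of its speed; a pose out of reach is approached as far as the arm can. A call with a gripper value outside its range is refused whole. The fingers move at their own pace and stop on an object; FORCE is the grip in N (left out, the last holds). Time passes only in rows, so rows that do not move let the fingers close. It gives the time, the measured TCP pose, the force and the opening at its end, in the units of the state.
- ctrl.get_obs(): the state, without advancing time (a new reading comes with each control period).
- get_image(name): name is "scene" or "side" or "wrist"; returns the picture (400x640x3 uint8, red, green, blue); there is no depth.
- calibration(name): a dict with "mtx" (3x3 intrinsics, pixels), "k1" (the pictures are not rectified: a ray, as slopes to the right and down, at radius r is drawn at 1 + k1 r^2 times it, then the intrinsics apply), "R" (3x3) and "t" (3): a world point X has camera coordinates R X + t. Camera axes: x right, y down, z forward; pixel columns grow to the right and rows downward; lengths in m; the calibration is good to about 2 mm. A picture is of the moment at which its call begins: read the wrist's pose just before it. calibration takes no time and is no camera call; for the wrist camera it gives the pose at the moment of the call.
- finish_job(): hands the job in, once; it reports no verdict.
Trained networks look in the newest picture that a camera, given by its name, has taken for a name from the list of things; names that differ only in an ending like _2 or _b are one class to them, and where a whole thing is asked for, a point or a joint stands for the part that bears it (a point fixed in the world has none). Each returns a list of dicts, best first, with "conf" (0 to 1); they miss things now and then, are a little off and sometimes report something else, mostly with a low value. They report only what shows in the picture. A call takes as long as a camera call.
- models.search_frame(camera, name): "extent" ([left, top, right, bottom] in pixels, round what is visible of it).
The state is a dict: "t": time; "q": joint angles; "dq": joint speeds; "effort": joint torques, N m; "tool_pos": TCP position; "tool_rot": TCP orientation; "contact_force": force on the tool from outside, world axes, zero at the start; "wrist_torque": the same for the moment, N m; "opening": finger opening in m.
Only numpy, scipy, OpenCV 4.12 (cv2) and the standard library are available. Lean on these libraries where they do the work, as an engineer would, in place of code of your own. Each camera call takes 0.05 s, during which the arm holds its last target. There are 200 camera calls.

## Working session

There is one attempt and no reset: what is moved stays moved. The work goes in short steps, Python scripts to look and compute and a shell command to move; the robot and the scene stay as the last step left them, time stands still between calls to the robot, and variables do not carry over. Pictures are saved under pics/ and viewed, about 8 in all and at most 12, crops included, and the job is handed in when it is done.

```bash
mkdir -p pics; ls; python3 - <<'E'
from station import ctrl,get_image,calibration,models
import cv2,numpy as np
o=ctrl.get_obs();print(o['t'],o['tool_pos'],o['tool_rot'],o['contact_force'],ctrl.tcp_to_grasp)
for c in['scene','side']:
    im=get_image(c);cv2.imwrite(f'pics/{c}0.png',im[:,:,::-1])
    k=calibration(c);print(c,k)
    for n in['jewelry_box','inlay_1','lid','doorknob','cap_table','mirror']:
        print(n,[(np.round(d['extent']).tolist(),round(d['conf'],2)) for d in models.search_frame(c,n)][:5])
E
```

```text
pics
0.0 [ 0.21989476 -0.58437614  0.23008395] [-3.08889739e+00 -5.61736252e-01  1.77016975e-04] [ 0.12929517 -0.41701014  0.47858122] 0.0187
scene {'mtx': array([[413.79531932,   0.        , 319.03377515],
       [  0.        , 413.79531932, 199.57196537],
       [  0.        ,   0.        ,   1.        ]]), 'k1': -0.06617601991661098, 'R': array([[ 0.79705351,  0.60357904,  0.01995118],
       [ 0.36914515, -0.4607946 , -0.80709367],
       [-0.47795142,  0.65066173, -0.59008623]]), 't': array([-0.47376749, -0.10926101,  1.10850684])}
jewelry_box [([193.0, 161.0, 373.0, 322.0], 0.75)]
inlay_1 [([191.0, 158.0, 376.0, 319.0], 0.89)]
lid [([220.0, 172.0, 370.0, 274.0], 0.63)]
doorknob [([350.0, 169.0, 370.0, 186.0], 0.65)]
cap_table []
mirror []
side {'mtx': array([[476.1159743 ,   0.        , 311.41030085],
       [  0.        , 476.1159743 , 203.87139905],
       [  0.        ,   0.        ,   1.        ]]), 'k1': -0.07309236922092746, 'R': array([[-0.99033745, -0.13847057, -0.00759206],
       [-0.10365623,  0.77549261, -0.62278936],
       [ 0.09212558, -0.61598466, -0.78235271]]), 't': array([0.56820976, 0.09896091, 1.22162429])}
jewelry_box [([277.0, 143.0, 373.0, 273.0], 0.85)]
inlay_1 [([280.0, 146.0, 376.0, 270.0], 0.89)]
lid [([280.0, 143.0, 345.0, 238.0], 0.61)]
doorknob [([299.0, 269.0, 322.0, 306.0], 0.63)]
cap_table [([339.0, 281.0, 364.0, 308.0], 0.83)]
mirror [([297.0, 137.0, 377.0, 154.0], 0.56)]
```

```bash
python3 - <<'E'
import cv2
a=cv2.imread('pics/scene0.png')[130:350,150:410];b=cv2.imread('pics/side0.png')[110:330,230:430]
cv2.imwrite('pics/a.png',cv2.resize(a,None,fx=2.7,fy=2.7,interpolation=2));cv2.imwrite('pics/b.png',cv2.resize(b,None,fx=2.7,fy=2.7,interpolation=2))
E
```

```text
(no output)
```

View pics/a.png

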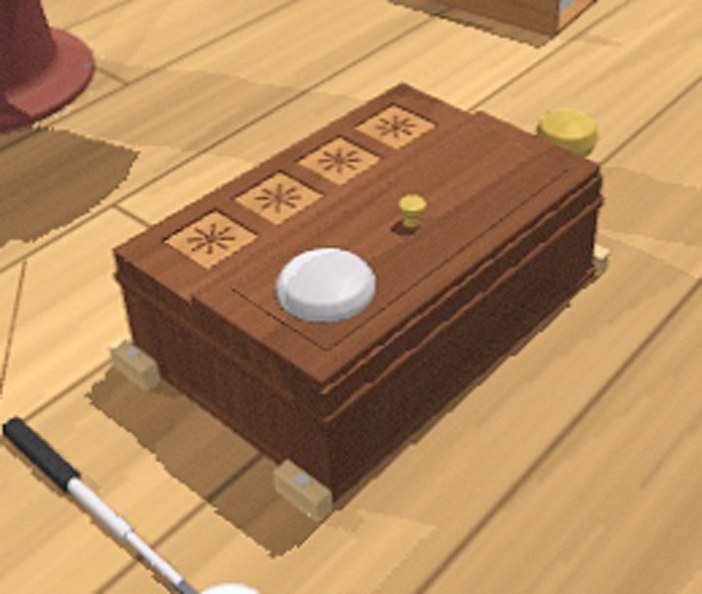

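View pics/b.png

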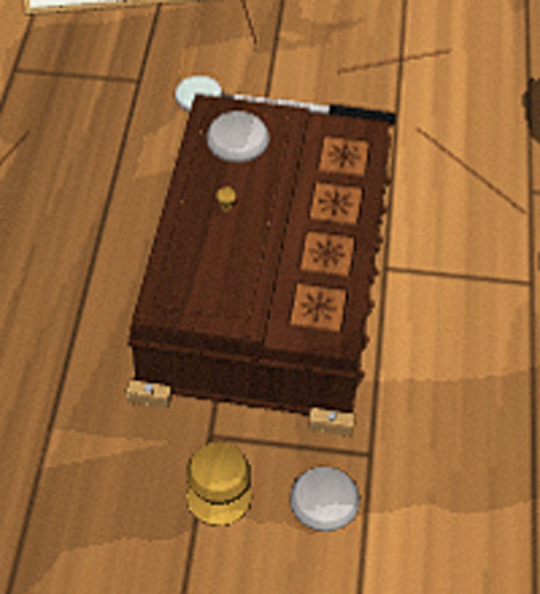

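The two pictures show the box with four inlays. In the scene crop they sit at (397,125), (339,160), (279,198) and (211,238) for inlays 1 to 4. In the side crop they are at (319,305), (327,253), (335,203) and (344,155). One cap lies at the -y end of the lid, the mirror is beyond the -y side, and the doorknob and the other cap are off the +y side.

```bash
cat > h.py <<'E'
import numpy as np
from scipy.spatial.transform import Rotation as R
def proj(k,X):
    c=np.atleast_2d(X)@k['R'].T+k['t']; s=c[:,:2]/c[:,2:]; s=s*(1+k['k1']*(s**2).sum(1,keepdims=True))
    return s@k['mtx'][:2,:2].T+k['mtx'][:2,2]
def shift(pos,rot,goal,yaw=None):
    return R.from_rotvec(rot).inv().apply(np.array(goal)-pos)*1000
E
python3 - <<'E'
from h import *
from station import ctrl,calibration
from scipy.optimize import least_squares
P={'scene':([[397,125],[339,160],[279,198],[211,238]],[150,130]),'side':([[319,305],[327,253],[335,203],[344,155]],[230,110])}
L=np.array([[-.06,y,.0985] for y in(.093,.031,-.031,-.093)])
W=lambda p:L@R.from_euler('z',p[2]).as_matrix().T+[p[0],p[1],0]
def f(p,cs=P):
    return np.concatenate([(proj(calibration(c),W(p))-((np.array(P[c][0])+.5)/2.7-.5+P[c][1])).ravel() for c in cs])
for cs in(['scene'],['side'],['scene','side']):
    s=least_squares(f,[.5,-.2,0],args=(cs,));print(cs,s.x,np.abs(s.fun).max())
w=W(s.x);print('inlays',w.round(4),'yaw deg',np.degrees(s.x[2]))
o=ctrl.get_obs();r=R.from_rotvec(o['tool_rot']);print(r.as_matrix().round(3))
b=R.from_euler('z',s.x[2]).as_matrix()
for lab,sg in(('xbox',1),('-xbox',-1)):
  for ax in(0,1):
    x=sg*b[:,ax];z=np.array([0,0,-1.]);g=R.from_matrix(np.c_[x,np.cross(z,x),z]);print(lab,ax,np.degrees((r.inv()*g).as_rotvec()).round(2))
E
```

```text
['scene'] [ 0.52959341 -0.01955997 -0.04812878] 0.45229365084981055
['side'] [ 0.53095622 -0.02090235 -0.04060787] 0.44303525454151327
['scene', 'side'] [ 0.53045797 -0.02025413 -0.04491395] 0.7434501762751609
inlays [[ 0.4747  0.0753  0.0985]
 [ 0.4719  0.0134  0.0985]
 [ 0.4691 -0.0485  0.0985]
 [ 0.4663 -0.1105  0.0985]] yaw deg -2.5733796578735255
[[ 0.936  0.352  0.   ]
 [ 0.352 -0.936 -0.   ]
 [ 0.     0.    -1.   ]]
xbox 0 [ 0.   -0.   23.19]
xbox 1 [  0.     0.   -66.81]
-xbox 0 [   0.      0.   -156.81]
-xbox 1 [  0.    -0.   113.19]
```

```bash
python3 -m creep '[[0,0,0,0,0,0,7.73],[0,0,0,0,0,0,7.73],[0,0,0,0,0,0,7.73],[0,0.0161,-0.0346,0,0,0,0],[0,0.0161,-0.0346,0,0,0,0],[0,0.0161,-0.0346,0,0,0,0],[0,0.0161,-0.0346,0,0,0,0],[0,0.0161,-0.0346,0,0,0,0],[0,0.0161,-0.0346,0,0,0,0],[0,0.0161,-0.0346,0,0,0,0],[0,0.0161,-0.0346,0,0,0,0],[0,0.0161,-0.0346,0,0,0,0],[0,0.0161,-0.0346,0,0,0,0],[0,0.0161,-0.0346,0,0,0,0],[0,0.0161,-0.0346,0,0,0,0],[0,0.0161,-0.0346,0,0,0,0],[0,0.0161,-0.0346,0,0,0,0]]' 20
cat > s.py <<'E'
from h import *
from station import ctrl
I=np.array([[.4747,.0753],[.4719,.0134],[.4691,-.0485],[.4663,-.1105]])
o=ctrl.get_obs();print('t',o['t'],'pos',o['tool_pos'].round(4),'rot',o['tool_rot'].round(4),'F',o['contact_force'].round(2),'op',o['opening'])
for i,p in enumerate(I):print(i+1,'shift mm',shift(o['tool_pos'],o['tool_rot'],[*p,.0985]).round(1))
E
python3 s.py
```

```text
t: 2.4
tool_pos: [0.4675, -0.1097, 0.2316]
tool_rot: [3.14, -0.071, 0.001]
contact_force: [0.2, -0.2, 0.8]
opening: -0.0001
t 2.4 pos [ 0.4675 -0.1097  0.2316] rot [ 3.1404e+00 -7.0700e-02  1.4000e-03] F [ 0.2  -0.21  0.75] op -0.0001462459265949052
1 shift mm [  -1.3 -185.2  133.1]
2 shift mm [  -1.3 -123.2  133.1]
3 shift mm [ -1.3 -61.3 133.1]
4 shift mm [ -1.3   0.8 133.1]
```

```bash
python3 -m creep '[[0,-0.0015,0,0.04,0,0,0],[0,0,0,0.04,0,0,0],[0,0,0,0.035,0,0,0],[0,0,0,0,0,0,0],[0,0,0,0,0,0,0]]'
python3 - <<'E'
from h import *
from station import ctrl,get_image,calibration
import cv2
o=ctrl.get_obs();k=calibration('wrist');im=get_image('wrist')[:,:,::-1].copy()
for p in([.4663,-.1105],[.4691,-.0485]):
    u=proj(k,[[*p,.0985]])[0];print(u);cv2.circle(im,tuple(int(v) for v in u),4,(0,0,255),1)
cv2.imwrite('pics/w1.png',im)
E
python3 s.py
```

```text
t: 2.9
tool_pos: [0.4655, -0.1111, 0.1167]
tool_rot: [-3.141, 0.071, 0.001]
contact_force: [-0.3, -0.2, 1.1]
opening: -0.0001
[318.25848678 237.30474588]
[209.1942236  237.04842518]
t 2.95 pos [ 0.4666 -0.1116  0.1183] rot [ 3.1398 -0.0709  0.0038] F [-0.21 -0.28  0.64] op -0.00032034043599535854
1 shift mm [  -0.4 -187.1   19.6]
2 shift mm [  -0.4 -125.2   19.6]
3 shift mm [ -0.4 -63.2  19.7]
4 shift mm [-0.4 -1.1 19.8]
```

View pics/w1.png

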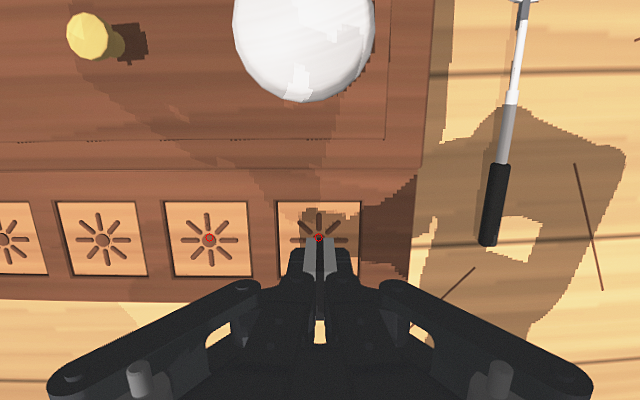

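The wrist view shows both projected points (318,237) and (209,237) on the inlay star centres, so the box fit holds. Next I go down onto inlay 4.

```bash
python3 -m creep '[[0,0,0,0.005,0,0,0],[0,0,0,0.005,0,0,0],[0,0,0,0.004,0,0,0],[0,0,0,0.001,0,0,0],[0,0,0,0,0,0,0]]'
for i in 1; do python3 -m creep '[[0,0,0,0.001,0,0,0],[0,0,0,0,0,0,0]]'; done
python3 -m creep '[[0,0,0,0.001,0,0,0],[0,0,0,0,0,0,0]]'
```

```text
t: 3.45
tool_pos: [0.4653, -0.1111, 0.1011]
tool_rot: [-3.141, 0.071, 0.001]
contact_force: [-0.4, 1.5, 0.0]
opening: 0.0003
t: 3.65
tool_pos: [0.4655, -0.1111, 0.1003]
tool_rot: [-3.141, 0.071, 0.0]
contact_force: [0.7, 0.3, -0.2]
opening: 0.0
t: 3.85
tool_pos: [0.4654, -0.1111, 0.0992]
tool_rot: [-3.141, 0.071, 0.0]
contact_force: [-0.4, -0.3, 0.1]
opening: 0.0
```

```bash
python3 -m creep '[[0,0,0,0.0005,0,0,0],[0,0,0,0,0,0,0]]'
python3 -m creep '[[0,0,0,0.0005,0,0,0],[0,0,0,0,0,0,0]]'
python3 -m creep '[[0,0,0,0.0005,0,0,0],[0,0,0,0,0,0,0]]'
```

```text
t: 4.05
tool_pos: [0.4655, -0.1111, 0.0988]
tool_rot: [-3.141, 0.071, 0.0]
contact_force: [0.8, 0.0, 1.2]
opening: -0.0003
t: 4.25
tool_pos: [0.4655, -0.1111, 0.0985]
tool_rot: [3.141, -0.071, 0.0]
contact_force: [-0.7, -0.6, 1.6]
opening: 0.0
t: 4.45
tool_pos: [0.4655, -0.1111, 0.0985]
tool_rot: [-3.141, 0.07, 0.0]
contact_force: [-3.3, -0.6, 5.2]
opening: 0.0
```

```bash
python3 -m creep '[[0,0,0,0.0005,0,0,0],[0,0,0,0,0,0,0]]'
python3 -m creep '[[0,0,0,0.0005,0,0,0],[0,0,0,0,0,0,0]]'
```

```text
t: 4.65
tool_pos: [0.4656, -0.1111, 0.0985]
tool_rot: [-3.141, 0.07, 0.001]
contact_force: [-4.3, 1.0, 7.9]
opening: 0.0004
t: 4.85
tool_pos: [0.4656, -0.1111, 0.0985]
tool_rot: [-3.141, 0.07, 0.001]
contact_force: [-5.4, 2.5, 11.1]
opening: 0.0001
```

Inlay 4 is rigid: z stays at 0.0985 while the force climbs to 11 N. On to inlay 3.

```bash
python3 -m creep '[[0,0,0,-0.006,0,0,0],[0,0,0,-0.006,0,0,0],[0,0,-0.0205,0,0,0,0],[0,0,-0.021,0,0,0,0],[0,0,-0.0205,0,0,0,0],[0,0,0,0,0,0,0],[0,0,0,0.005,0,0,0],[0,0,0,0.004,0,0,0],[0,0,0,0,0,0,0]]'
python3 -m creep '[[0,0,0,0.001,0,0,0],[0,0,0,0.0005,0,0,0],[0,0,0,0.0005,0,0,0],[0,0,0,0,0,0,0]]'
python3 -m creep '[[0,0,0,0.0005,0,0,0],[0,0,0,0.0005,0,0,0],[0,0,0,0,0,0,0]]'
```

```text
t: 5.75
tool_pos: [0.4677, -0.0497, 0.0988]
tool_rot: [-3.141, 0.072, 0.002]
contact_force: [-0.3, 0.8, 0.9]
opening: 0.0001
t: 6.15
tool_pos: [0.4683, -0.0497, 0.0985]
tool_rot: [3.14, -0.071, -0.001]
contact_force: [-3.6, -1.0, 5.3]
opening: -0.0002
t: 6.45
tool_pos: [0.4683, -0.0497, 0.0985]
tool_rot: [3.14, -0.07, -0.001]
contact_force: [-6.3, 0.2, 10.2]
opening: 0.0002
```

Inlay 3 is rigid as well. On to inlay 2.

```bash
python3 -m creep '[[0,0,0,-0.006,0,0,0],[0,0,0,-0.006,0,0,0],[0,0,-0.0205,0,0,0,0],[0,0,-0.021,0,0,0,0],[0,0,-0.0205,0,0,0,0],[0,0,0,0,0,0,0],[0,0,0,0.005,0,0,0],[0,0,0,0.004,0,0,0],[0,0,0,0,0,0,0]]'
python3 -m creep '[[0,0,0,0.001,0,0,0],[0,0,0,0.0005,0,0,0],[0,0,0,0.0005,0,0,0],[0,0,0,0,0,0,0]]'
python3 -m creep '[[0,0,0,0.0005,0,0,0],[0,0,0,0.0005,0,0,0],[0,0,0,0,0,0,0]]'
```

```text
t: 7.35
tool_pos: [0.4705, 0.0122, 0.0988]
tool_rot: [-3.141, 0.072, 0.002]
contact_force: [-0.4, -0.1, 0.0]
opening: -0.0
t: 7.75
tool_pos: [0.4712, 0.0124, 0.0981]
tool_rot: [3.14, -0.071, 0.0]
contact_force: [-1.4, -0.8, 2.7]
opening: -0.0
t: 8.05
tool_pos: [0.4713, 0.0126, 0.097]
tool_rot: [3.14, -0.071, 0.001]
contact_force: [-1.0, -1.6, 3.2]
opening: -0.0
```

Inlay 2 gives: z is 0.097 at about 3 N. I press it home.

```bash
python3 -m creep '[[0,0,0,0.0007,0,0,0],[0,0,0,0.0007,0,0,0],[0,0,0,0.0006,0,0,0],[0,0,0,0,0,0,0]]'
python3 -m creep '[[0,0,0,0.0007,0,0,0],[0,0,0,0.0007,0,0,0],[0,0,0,0.0006,0,0,0],[0,0,0,0,0,0,0]]'
python3 -m creep '[[0,0,0,0.0005,0,0,0],[0,0,0,0.0005,0,0,0],[0,0,0,0,0,0,0],[0,0,0,0,0,0,0]]'
```

```text
t: 8.45
tool_pos: [0.4713, 0.0128, 0.0948]
tool_rot: [-3.141, 0.071, -0.001]
contact_force: [0.2, -1.9, 2.6]
opening: -0.0004
t: 8.85
tool_pos: [0.4714, 0.0128, 0.0935]
tool_rot: [-3.141, 0.071, -0.001]
contact_force: [-2.1, -1.5, 7.0]
opening: -0.0002
t: 9.25
tool_pos: [0.4714, 0.0128, 0.0934]
tool_rot: [-3.141, 0.07, 0.0]
contact_force: [-4.1, -1.3, 11.6]
opening: -0.0003
```

It is home: 5.0 mm of travel, then a firm stop. I lift clear and look.

```bash
python3 -m creep '[[0,0,0,-0.004,0,0,0],[0,0,0,-0.01,0,0,0],[0,0,0,-0.03,0,0,0],[0,0,0,-0.04,0,0,0],[0,0,0,-0.04,0,0,0],[0,-0.02,0.03,0,0,0,0],[0,-0.02,0.03,0,0,0,0],[0,-0.02,0.03,0,0,0,0],[0,0,0.04,0,0,0,0],[0,0,0.04,0,0,0,0],[0,0,0.04,0,0,0,0],[0,0,0,0,0,0,0],[0,0,0,0,0,0,0],[0,0,0,0,0,0,0]]'
python3 - <<'E'
from station import get_image
import cv2,numpy as np
a=get_image('scene')[130:350,150:410,::-1];b=get_image('side')[110:330,230:430,::-1]
cv2.imwrite('pics/c.png',cv2.resize(np.hstack([a,b]),None,fx=1.7,fy=1.7,interpolation=2))
E
```

```text
t: 10.65
tool_pos: [0.4016, -0.1934, 0.2155]
tool_rot: [-3.14, 0.069, 0.0]
contact_force: [-0.0, -0.2, -0.2]
opening: -0.0001
```

View pics/c.png

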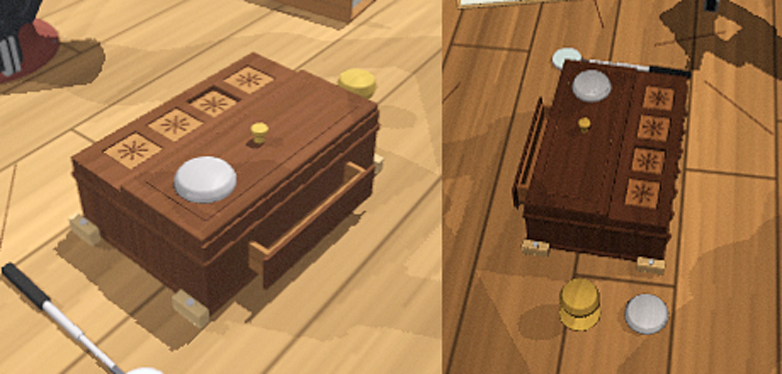

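The picture shows inlay 2 sunk at (213,103) and the drawer standing out of the back, from (255,265) to (365,170). The lid is shut, and the caps, doorknob and mirror are where they were. The hand is clear.

```bash
python3 -c "
from station import finish_job;print(finish_job())"
```

```text
the job is handed in; nothing more can be done
None
```

The concealed catch is inlay 2. I pressed it fully home, the hidden drawer slid out of the back, and the job is handed in.

- **Feeling across:** I located the box from the two fixed cameras and confirmed the fit in the wrist view, then felt inlays 4, 3 and 2 with shut fingertips. Inlays 4 and 3 did not move under about 11 N. Inlay 2 gave at about 3 N, so inlay 1 was never touched.
- **Press:** The fingertips went from 98.5 mm down to 93.5 mm, the full 5 mm, and then met a firm stop. The vertical force there was 11.6 N, the highest reading of the job.
- **Last checks:** The final picture shows inlay 2 sunk and the drawer out. The lid is shut, and the doorknob, mirror and both caps look unmoved. The hand is clear, the force reading is near zero, and the clock stood at about 10.7 s.

No check failed or disagreed. The drawer and bystander positions were judged by eye in that picture rather than measured.

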